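Turn the washed biscuit mould over on its tipping drain rack

ROBOT

A 6-joint arm with a two-finger parallel gripper is mounted at the origin on the work surface. World frame = base frame: x ahead of the robot, y to its left, z up, the work surface at z = 0. Lengths are in mm, angles in rad, forces in N, time in s.
With the tool pointing down it reaches from about 325 to 875 mm from the base axis. Payload 4.4 kg.
Tool frame: the origin (TCP) lies on the centre line of the jaws, within the pads' length; the fingertips stand ahead of it and the grasp point (between the pads) lies 6 mm ahead of it (ctrl.tcp_to_tips is the z of the fingertips in the tool frame, in mm); z points along the fingers, y is the direction in which the jaws open and shut (so a half turn about z gives the same grasp; the last joint's range is limited). The gripper opens to 85 mm and grips with 20 to 120 N. Pads are 22 mm wide; open, the fingers measure 114 mm over their backs; the gripper's body (76 mm by 85 mm) begins 54 mm behind the grasp point. The pads swing forward as they close: fully open they stand 13 mm farther back than shut.
Start: joints at [-1.466, 0.207, 1.542, -0, 1.393, -0.15], TCP at [144.917, -556.441, 230.382] pointing down, gripper open.
Joint ranges: [-2.73, 2.73], [-0.86, 2.22], [0.23, 2.46], [-1.11, 4.25], [0.08, 2.63], [-2.82, 2.82]. Speed limits (rad/s): [2.79, 2.79, 3.14, 3.14, 3.14, 3.14].

INTERFACE

Orientations are given as a 3x3 rotation matrix whose columns are the frame's x, y, z axes.
In Python, from plant import ctrl, sensors, optics gives the robot as it stands. Calls block until the motion is done:
- ctrl.move_ptp(position, orientation): joint-space move of the TCP to a pose.
- ctrl.move_l(position, rot=None, vel=150, threshold=None): straight line of the TCP; rot=None keeps the orientation; vel is the mean speed in mm/s. With threshold (N) it stops when the force on the tool has changed by that much, and returns True; else False.
- ctrl.set_joints(angles): joint-space move.
- ctrl.gripper_to(opening, force=None): finger opening in mm; force is the grip in N (None keeps the last); returns when the fingers have stopped.
- ctrl.hold(seconds).
- ctrl.solve_ik(position, orientation): joint angles nearest the present ones, or None.
- sensors.read_state(): the state.
- optics.grab_frame(name): name is "side" or "top"; returns (picture, depth): 480x640x3 uint8, red, green, blue; 480x640 float32, mm along the optical axis (not along the pixel's ray), 0 where there is no reading.
- optics.camera_params(name): a dict with "mtx" (3x3 intrinsics, pixels), "R" (3x3) and "t" (3): a world point X has camera coordinates R X + t. Camera axes: x right, y down, z forward; pixel columns grow to the right and rows downward; lengths in mm; the calibration is good to about 2 mm. A picture is of the moment at which its call begins. camera_params takes no time and is no camera call.
A pose or a line that the arm cannot do raises ctrl.MotionError and nothing moves.
- ctrl.finish_job(): hands the job in, once; it reports no verdict.
The state is a dict: "t": time; "q": joint angles; "qvel": joint speeds; "tau": joint torques, N m; "eef_pos": TCP position; "eef_rot": TCP orientation; "force": force on the tool from outside, world axes, zero at the start; "wrist_torque": the same for the moment, N m; "grip_width": finger opening in mm.
Only numpy, scipy, OpenCV 4.12 (cv2) and the standard library are available. Lean on these libraries where they do the work, as an engineer would, in place of code of your own. Each camera call takes 0.05 s, during which the arm holds its last target.

TASK

The washed square wooden biscuit mould lies carved side up on its hinged wire drain rack. Take that rack by its bar handle and swing it all the way over to its other resting position, so that the mould slides, tumbles and ends lying carved side down on the rack's other leaf; then let go. Do not touch the clean mould with the gripper or arm, and leave the round mould on the neighbouring rack as it is.

Things in the scene. Friction and masses are not known exactly. Their poses are not given: they have to be found in the camera images.
- square_rack (a joint): hinge (rad) of the square mould's steel wire rack: a V of two fixed leaves, 72 deg apart, 91 mm wide, first 100 mm and second 82 mm long. 0: first leaf level, handle low on the robot's side (start). Grows as the handle swings up and over, away from the robot; 1.885: far stop, second leaf level. 350 g, swings freely; gravity holds it at either stop. Mould topples some 10 deg past upright.
- square_bar (a point): centre of that rack's handle: round wooden bar, 12 mm thick, 94 mm long, 56 mm above the table at the start, arms at its ends only, 46 mm of open space to the rack's end lip; may turn between the fingers. Axes turn with the rack: y along bar and hinge; at joint 0 z is up, x level from bar to hinge. In these axes the hinge line lies 155 mm along +x and 20 mm along -z from here.
- square_mould: the square wooden biscuit mould, 64 x 64 x 10 mm, about 35 g, lying loose in the square mould's rack. Origin at its centre, z out of the carved face (dark carved grooves); the other face is plain.
- round_mould: the round wooden biscuit mould, 64 mm across and 10 mm thick, lying in a second rack of the same make (same size, handle and hinge); to be left alone. Origin at its centre, z out of the carved face.
Mind the look-alikes: they are no part of the job. What is shaped like the square_mould but yellow is not meant.

How it is judged:
By the outcome, as a careful person would: the job done as asked, in the order asked, and still so for the second after the job is handed in, with the robot touching nothing.
It also fails if it takes over 42 s, if anything falls off the work surface, if the arm or the gripper's body presses on something with over 40 N, if the wrist force passes 120 N, or if a joint passes its speed limit or range.

## Working session

There is one attempt and no reset: what is moved stays moved. The work goes in short steps, each a Python script; the robot and the scene stay as the last script left them, time stands still between calls to the robot, and variables do not carry over. Pictures are saved under pics/ and viewed, and the job is handed in when it is done.

```bash
ls; mkdir -p pics
python3 - <<'E'
from plant import ctrl, sensors, optics
import cv2,numpy as np
for n in("side","top"):
    p,d=optics.grab_frame(n); cv2.imwrite(f"pics/{n}0.png",p[:,:,::-1]); np.save(f"pics/{n}0.npy",d)
    c=optics.camera_params(n); print(n,c["mtx"].round(1).tolist(),c["R"].round(3).tolist(),c["t"].round(1))
print(ctrl.tcp_to_tips, sensors.read_state()["t"],sensors.read_state()["eef_rot"])
E
```

```text
pics
side [[472.7, 0.0, 324.7], [0.0, 472.7, 232.6], [0.0, 0.0, 1.0]] [[0.861, -0.508, -0.019], [-0.329, -0.529, -0.782], [0.387, 0.68, -0.623]] [-429.3  211.2  535.3]
top [[525.8, 0.0, 327.3], [0.0, 525.8, 230.9], [0.0, 0.0, 1.0]] [[-0.059, -0.998, -0.003], [-0.977, 0.058, -0.206], [0.206, -0.009, -0.979]] [ 22.7 505.6 686. ]
25.0 0.1 [[ 9.67707857e-01  2.52074322e-01 -1.99530319e-04]
 [ 2.52074158e-01 -9.67705518e-01  2.15623625e-03]
 [ 3.50445200e-04 -2.13690320e-03 -9.99997655e-01]]
```

View pics/side0.png

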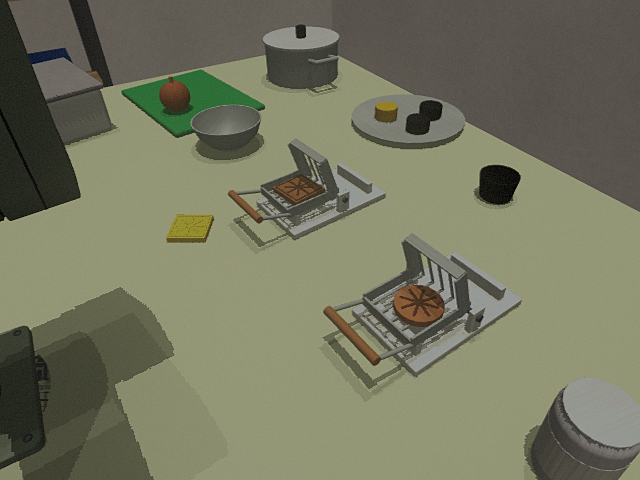

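View pics/top0.png

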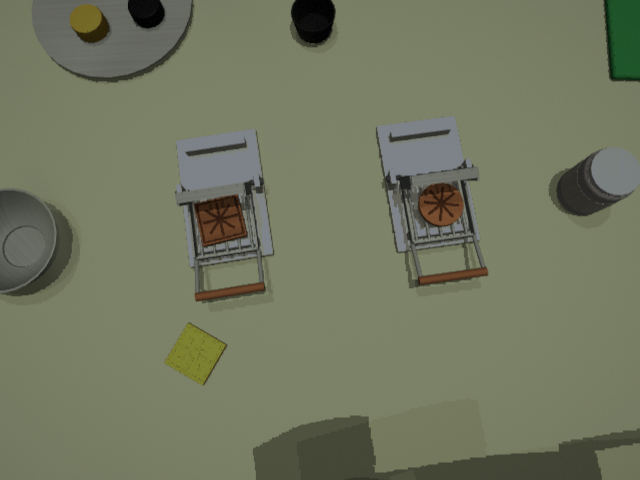

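The square rack is at top-view (222,220), with its bar from (197,295) to (264,287). In the side view the bar runs (231,194)–(260,219). The round rack is at top-view (440,205) and must be left alone. The yellow square at top-view (195,353) is the look-alike. I'll confirm this in a crop and measure the bar.

```bash
cat > h.py <<'E'
from plant import ctrl, sensors, optics
import cv2,numpy as np
def atz(n,u,v,z):
    c=optics.camera_params(n); R,t=c["R"],np.array(c["t"]); o=-R.T@t
    r=R.T@np.linalg.inv(c["mtx"])@np.array([u,v,1.]); return o+r*(z-o[2])/r[2]
def dep(n,u,v,d):
    c=optics.camera_params(n); R,t=c["R"],np.array(c["t"])
    return R.T@(np.linalg.inv(c["mtx"])@np.array([u,v,1.])*d-t)
def proj(n,X):
    c=optics.camera_params(n); p=c["mtx"]@(c["R"]@np.array(X)+c["t"]); return p[:2]/p[2]
def crop(n,x0,y0,x1,y1,s,f,save=None):
    p,d=optics.grab_frame(n); 
    cv2.imwrite(f,cv2.resize(p[y0:y1,x0:x1,::-1],None,fx=s,fy=s,interpolation=cv2.INTER_CUBIC)); return p,d
E
python3 - <<'E'
from h import *
a=cv2.imread("pics/top0.png")[120:310,150:300];b=cv2.imread("pics/side0.png")[130:250,215:395]
cv2.imwrite("pics/c0.png",cv2.resize(a,None,fx=3,fy=3,interpolation=cv2.INTER_CUBIC))
cv2.imwrite("pics/c1.png",cv2.resize(b,None,fx=4,fy=4,interpolation=cv2.INTER_CUBIC))
p=cv2.imread("pics/top0.png"); d=np.load("pics/top0.npy")
h=cv2.cvtColor(p,cv2.COLOR_BGR2HSV)
m=((h[...,0]<15)&(h[...,1]>120)).astype(np.uint8); n,l,s,c=cv2.connectedComponentsWithStats(m)
for i in range(1,n):
    if s[i,4]>60:
        v,u=np.where(l==i); r=cv2.minAreaRect(np.c_[u,v].astype(np.float32)); P=np.array([dep("top",x,y,d[y,x]) for x,y in zip(u,v)])
        print(s[i],c[i].round(1),r,np.median(P,0).round(1),np.percentile(P[:,2],[10,90]).round(1))
E
```

```text
[ 419  183   44   43 1495] [440.5 204.3] ((440.5, 204.0), (42.0, 43.0), 90.0) [ 535.3 -169.9   50.9] [49.1 52.5]Traceback (most recent call last):
  File "<stdin>", line 10, in <module>
  File "h.py", line 7, in dep
    c=optics.camera_params(n); R,t=c["R"],np.array(c["t"])
ValueError: time passes only in moves, steps and waits
```

View pics/c0.png

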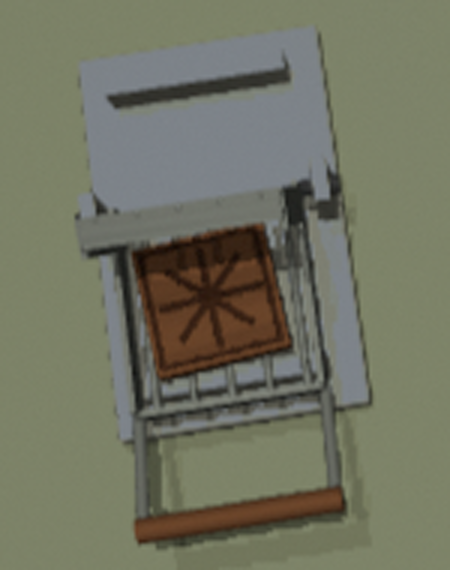

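View pics/c1.png

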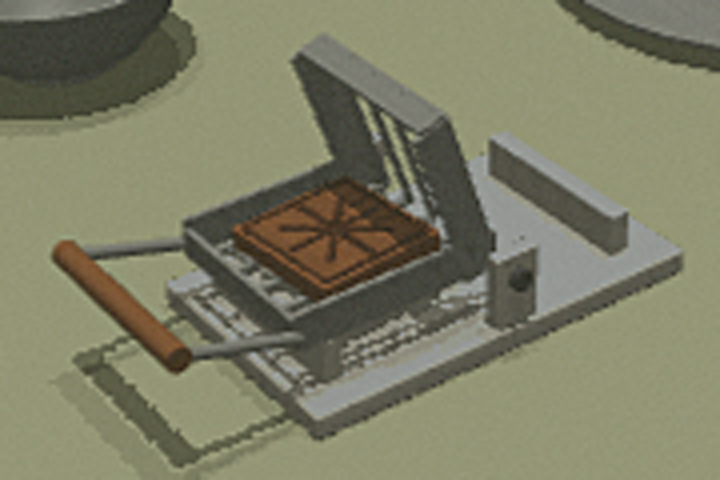

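The crop confirms it: a brown square mould with a carved rosette lies in this rack. Next I'll measure the bar, caching the calibration.

```bash
sed -i 's/c=optics.camera_params(n)/c=P(n)/' h.py
cat >> h.py <<'E'
_c={}
def P(n):
    if n not in _c: _c[n]=optics.camera_params(n)
    return _c[n]
E
python3 - <<'E'
from h import *
for n,hs in (("top",15),("side",15)):
  p=cv2.imread(f"pics/{n}0.png"); d=np.load(f"pics/{n}0.npy")
  h=cv2.cvtColor(p,cv2.COLOR_BGR2HSV)
  m=((h[...,0]<hs)&(h[...,1]>120)).astype(np.uint8); k,l,s,c=cv2.connectedComponentsWithStats(m)
  for i in range(1,k):
    if s[i,4]>60:
        v,u=np.where(l==i); r=cv2.minAreaRect(np.c_[u,v].astype(np.float32)); Q=np.array([dep(n,x,y,d[y,x]) for x,y in zip(u,v)])
        print(n,s[i],c[i].round(1),np.round(r[0],1),np.round(r[1],1),round(r[2],1),np.median(Q,0).round(1),np.percentile(Q[:,2],[10,90]).round(1))
        print(cv2.boxPoints(r).round(1).tolist(), atz(n,*r[0],56).round(1))
        if r[1][0]/r[1][1] >3 or r[1][1]/r[1][0]>3:
            w=np.linalg.svd(Q-np.median(Q,0))[2][0]if len(Q)<3000 else 0; print("axis",w)
E
```

```text
top [ 419  183   44   43 1495] [440.5 204.3] [440.5 204. ] [42. 43.] 90.0 [ 535.3 -169.9   50.9] [49.1 52.5]
[[419.0, 183.0], [462.0, 183.0], [462.0, 225.0], [419.0, 225.0]] [ 534.7 -169.    56. ]
top [ 194  195   53   51 1936] [219.9 219.9] [219.8 219.8] [43.8 45.6] 77.0 [531.3 143.6  50.6] [48.9 52.3]
[[192.6999969482422, 203.5], [237.10000610351562, 193.3000030517578], [246.89999389648438, 236.0], [202.5, 246.3000030517578]] [530.3 142.7  56. ]
top [419 268  69  17 507] [452.6 275.7] [452.8 275.8] [ 7.6 69. ] 81.7 [ 431.6 -173.5   64. ] [61.6 65.7]
[[418.1000061035156, 277.0], [486.3999938964844, 267.0], [487.5, 274.6000061035156], [419.20001220703125, 284.6000061035156]] [ 432.3 -175.4   56. ]
axis [ 0.10841309 -0.2971804  -0.94864662]
top [195 283  70  18 517] [229.1 291.3] [229.2 291.4] [ 7.6 69.7] 80.8 [428.3 129.8  63.7] [61.6 65.4]
[[194.1999969482422, 293.20001220703125], [263.1000061035156, 282.1000061035156], [264.29998779296875, 289.6000061035156], [195.39999389648438, 300.70001220703125]] [429.  131.5  56. ]
axis [-0.0905198  -0.26323188  0.96047652]
side [160  81  30  
[... 534 characters left out ...]
44.  204.3] [243.8 204.2] [39.6  6.4] 45.0 [426.1 125.9  62.3] [60.2 63.4]
[[227.5, 192.5], [232.0, 188.0], [260.0, 216.0], [255.5, 220.5]] [428.8 135.6  56. ]
axis [ 0.20960889  0.84265385 -0.49598247]
side [ 394  285   50   42 1277] [418.  305.4] [418.5 305.5] [41. 49.] 90.0 [ 530.6 -176.7   48.8] [47.5 49.8]
[[394.0, 285.0], [443.0, 285.0], [443.0, 326.0], [394.0, 326.0]] [ 526.9 -181.    56. ]
side [325 306  55  57 433] [352.5 334.8] [350.8 334.1] [72.1  9. ] 46.2 [ 430.1 -181.6   62.1] [60.3 63.4]
[[322.6000061035156, 311.20001220703125], [329.1000061035156, 304.8999938964844], [379.0, 357.0], [372.5, 363.20001220703125]] [ 431.8 -174.9   56. ]
axis [ 0.07531067 -0.99715719 -0.00241731]
```

Run:
```python
from h import *
# bar axis from both cameras, bar crest ~ z 58 centre of visible
for n,a,b in (("top",(194.8,297),(263.7,285.9)),("side",(229.7,190.2),(257.8,218.3))):
    A,B=atz(n,*a,58),atz(n,*b,58); y=A-B; print(n,A.round(1),B.round(1),np.linalg.norm(y).round(1),"yaw",np.degrees(np.arctan2(-y[0],y[1])).round(1),((A+B)/2).round(1))
# mould & base edges yaw, base board front corners in top crop (120,440)->(370,403), back (82,63)->(318,28)
f=lambda x,y:(150+x/3,120+y/3)
for a,b,z in (((120,440),(370,403),8),((82,63),(318,28),8)):
    A,B=atz("top",*f(*a),z),atz("top",*f(*b),z); y=A-B; print(A.round(1),B.round(1),"yaw",np.degrees(np.arctan2(-y[0],y[1])).round(1),((A+B)/2).round(1))
print("pivot", atz("side",344.5,200,36))
```

```text
top [424.  178.1  58. ] [433.6  84.   58. ] 94.5 yaw 5.8 [428.8 131.1  58. ]
side [423.9 183.3  58. ] [431.5  86.4  58. ] 97.2 yaw 4.5 [427.7 134.8  58. ]
[473.8 197.3   8. ] [484.9  74.1   8. ] yaw 5.2 [479.3 135.7   8. ]
[671.3 215.9   8. ] [683.2  93.6   8. ] yaw 5.6 [677.3 154.8   8. ]
pivot [587.65741235  84.25839807  36.        ]
```

Both views agree: bar centre ≈ (428.5, 132, 56), yaw 5.5°, length 94 mm. The predicted hinge matches the pivot knob. I'll plan the arc, check IK, then approach.

```bash
cat >> h.py <<'E'
yaw=np.radians(5.5); ex=np.array([np.cos(yaw),np.sin(yaw),0]); ey=np.array([-np.sin(yaw),np.cos(yaw),0]); ez=np.array([0,0,1.])
bar=np.array([428.5,132,56.]); hinge=bar+155*ex-20*ez
def barp(th): # handle swings up & away
    x,z=-155,20
    return hinge+ex*(x*np.cos(th)+z*np.sin(th))+ez*(z*np.cos(th)-x*np.sin(th))
def rot(s=1): 
    y=s*ex; z=-ez; return np.c_[np.cross(y,z),y,z]
E
python3 - <<'E'
from h import *
for s in (1,-1):
  for th in np.linspace(0,1.885,5):
    p=barp(th); q=ctrl.solve_ik(p+[0,0,6],rot(s)); print(s,round(th,2),p.round(1),None if q is None else np.round(q,2))
E
```

```text
1 0.0 [428.5 132.   56. ] [ 0.11  0.16  1.99 -0.    0.99  0.01]
1 0.47 [454.4 134.5 124.2] [ 0.1   0.1   1.88 -0.    1.15  0.01]
1 0.94 [508.2 139.7 173.2] [ 0.1   0.15  1.71 -0.    1.27  0.01]
1 1.41 [578.3 146.4 192.2] [ 0.1   0.28  1.52 -0.    1.34  0.01]
1 1.88 [649.4 153.3 177.2] [ 0.1   0.44  1.34 -0.    1.36  0.01]
-1 0.0 [428.5 132.   56. ] None
-1 0.47 [454.4 134.5 124.2] None
-1 0.94 [508.2 139.7 173.2] None
-1 1.41 [578.3 146.4 192.2] None
-1 1.88 [649.4 153.3 177.2] None
```

Run:
```python
from h import *
ctrl.move_ptp(bar+[0,0,130],rot())
ctrl.gripper_to(42,force=30)
r=ctrl.move_l(bar+[0,0,25],vel=120,threshold=8); print(r)
s=sensors.read_state(); print(s["t"],s["eef_pos"].round(1) if hasattr(s["eef_pos"],"round") else s["eef_pos"],s["force"],s["grip_width"])
p,d=crop("side",190,100,430,280,3,"pics/s1.png"); p,d=crop("top",130,110,330,330,2.7,"pics/t1.png")
```

```text
False
4.2583 [429.3 132.1  81.7] [-0.38190312 -0.12320438  0.80031003] 42.06968358213961
```

View pics/s1.png

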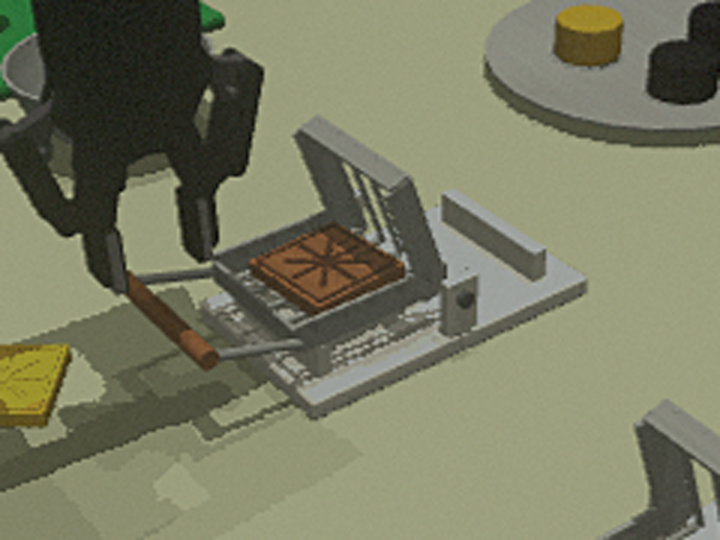

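View pics/t1.png

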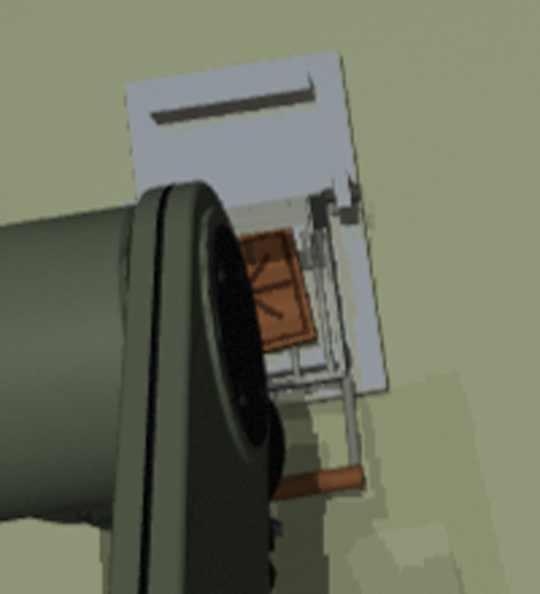

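Run:
```python
from h import *
T=np.array([429.3,132.1,81.7])
for z in (0,-25): 
  for dx in(-21,0,21): print(z,dx,((proj("side",T+[0,0,z]+ex*dx)-[190,100])*3).round(0))
print("bar",((proj("side",bar)-[190,100])*3).round(0))
```

```text
0 -21 [123. 289.]
0 0 [159. 275.]
0 21 [194. 262.]
-25 -21 [129. 329.]
-25 0 [165. 315.]
-25 21 [199. 301.]
bar [163. 316.]
```

Run:
```python
from h import *
p,d=optics.grab_frame("side")
for cu,cv in ((100,270),(105,280),(110,285),(115,290),(120,265),(195,240),(203,250),(200,255),(210,250),(50,215),(120,120)):
    u,v=190+cu//3,100+cv//3; print((cu,cv),dep("side",u,v,d[v,u]).round(0))
```

```text
(100, 270) [396. 123. 102.]
(105, 280) [398. 121.  97.]
(110, 285) [399. 124.  91.]
(115, 290) [402. 122.  89.]
(120, 265) [406. 119. 104.]
(195, 240) [450. 127.  99.]
(203, 250) [451. 123.  96.]
(200, 255) [450. 127.  90.]
(210, 250) [456. 124.  93.]
(50, 215) [375. 116. 145.]
(120, 120) [416. 112. 184.]
```

Run:
```python
from h import *
print(ctrl.tcp_to_tips)
r=ctrl.move_l(bar+[0,0,6],vel=80,threshold=8); print(r)
s=sensors.read_state(); print(s["t"],np.round(s["eef_pos"],1),np.round(s["force"],2),s["grip_width"])
p,d=crop("side",190,100,430,280,3,"pics/s2.png")
```

```text
25.0
False
4.7917 [428.  131.9  61.6] [-0.39 -1.7   0.44] 42.13479235436437
```

View pics/s2.png

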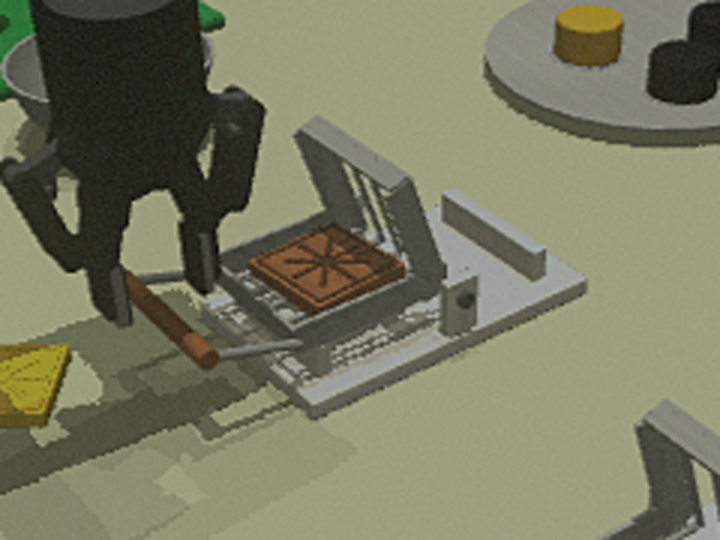

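Run:
```python
from h import *
p,d=optics.grab_frame("side")
v,u=np.mgrid[150:230,200:275]
Q=np.array([dep("side",a,b,d[b,a]) for a,b in zip(u.ravel(),v.ravel())])
for nm,lo,hi in(("L",385,415),("R",440,470)):
    k=(Q[:,0]>lo)&(Q[:,0]<hi)&(Q[:,1]>105)&(Q[:,1]<150)&(Q[:,2]>10)
    q=Q[k]; i=np.argsort(q[:,2])[:12]; print(nm,k.sum()); 
    print(np.c_[u.ravel()[k][i],v.ravel()[k][i],q[i].round(0)])
```

```text
L 914
[[229. 208. 400. 123.  67.]
 [232. 208. 404. 120.  67.]
 [228. 207. 400. 125.  68.]
 [231. 208. 403. 120.  68.]
 [234. 207. 407. 120.  68.]
 [230. 208. 401. 120.  68.]
 [229. 207. 401. 123.  69.]
 [228. 206. 400. 125.  70.]
 [233. 207. 406. 119.  70.]
 [234. 206. 408. 120.  70.]
 [232. 207. 404. 119.  70.]
 [231. 207. 402. 118.  71.]]
R 616
[[257. 198. 450. 128.  65.]
 [255. 196. 449. 135.  65.]
 [256. 197. 449. 129.  66.]
 [253. 194. 447. 138.  68.]
 [254. 195. 448. 134.  68.]
 [252. 193. 447. 141.  68.]
 [259. 197. 452. 125.  68.]
 [257. 197. 449. 126.  68.]
 [256. 196. 449. 129.  68.]
 [258. 197. 450. 125.  68.]
 [252. 192. 448. 143.  68.]
 [254. 194. 448. 136.  68.]]
```

Run:
```python
from h import *
r=ctrl.move_l(bar+[0,0,-10],vel=60,threshold=6); print(r)
s=sensors.read_state(); print(s["t"],np.round(s["eef_pos"],1),np.round(s["force"],2),s["grip_width"])
p,d=crop("side",200,140,310,240,6,"pics/s3.png")
```

```text
False
5.3083 [427.8 131.9  45.3] [-0.67  0.4  -0.13] 41.73161172669893
```

View pics/s3.png

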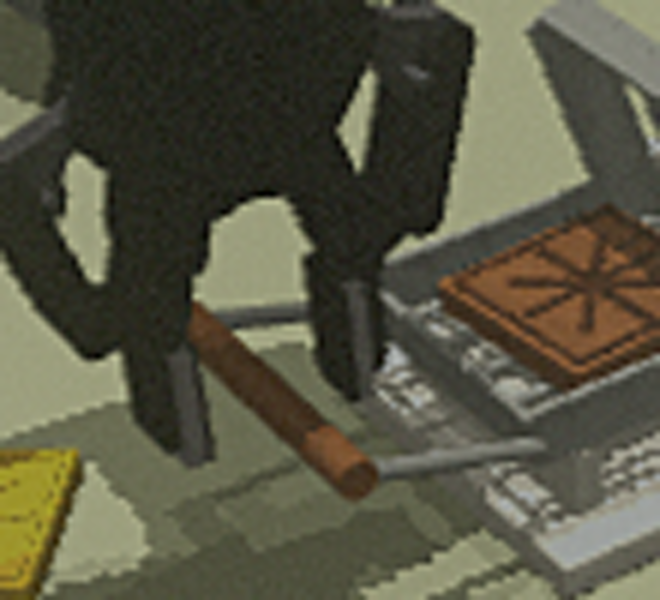

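The bar now lies between the pads, about 10 mm above the tips, and the tips will swing forward as they close. I'll close now.

Run:
```python
from h import *
ctrl.gripper_to(5,force=30)
s=sensors.read_state(); print(s["t"],np.round(s["eef_pos"],1),np.round(s["force"],2),s["grip_width"])
p,d=crop("side",200,140,310,240,6,"pics/s4.png")
```

```text
5.7333 [428.4 132.   46.3] [-2.33 -0.22  3.94] 10.315294554011349
```

View pics/s4.png

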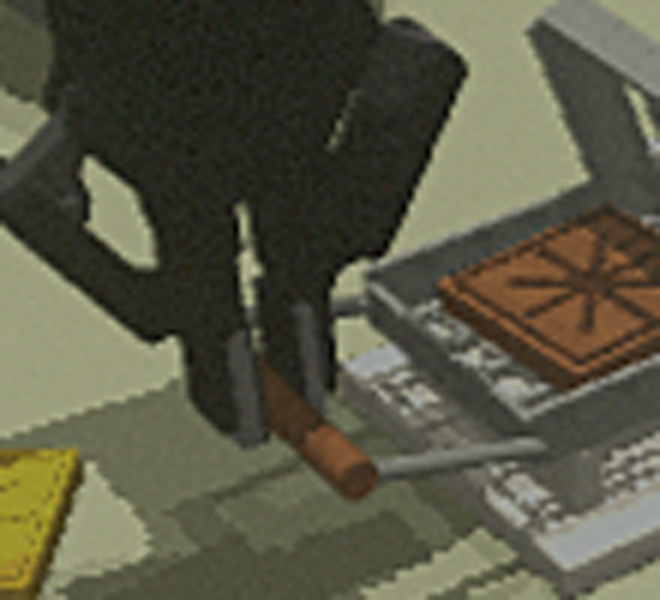

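Run:
```python
from h import *
off=np.array([0,0,-10.]); np.save("off.npy",off)
for th in np.radians([7,14,21]):
    r=ctrl.move_l(barp(th)+off,rot=rot(),vel=40,threshold=25)
    s=sensors.read_state(); print(r,round(s["t"],2),np.round(s["eef_pos"],1),(barp(th)+off).round(1),np.round(s["force"],1),round(s["grip_width"],1))
    if r: break
p,d=crop("side",190,60,430,240,3,"pics/s5.png")
```

```text
False 6.41 [431.6 132.3  64.6] [432.1 132.3  64.7] [-2.7 -0.5 -2.1] 10.6
False 7.03 [437.1 132.9  82.9] [437.9 132.9  82.9] [-5.2 -0.6 -0.9] 10.3
False 7.66 [444.6 133.7 100.3] [445.9 133.7 100.2] [-7.4 -0.4  0.5] 10.7
```

View pics/s5.png

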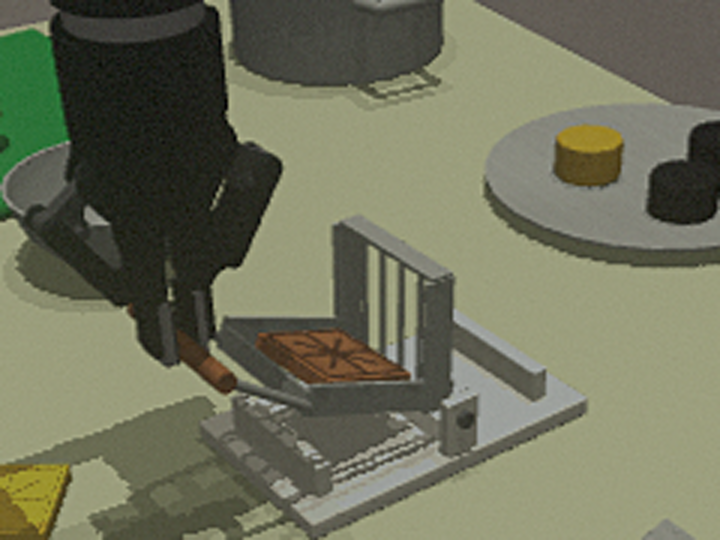

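The rack is turning and the mould stays put. There is a small outward force of about 7 N, so I'll continue with gentle radial force correction.

```bash
cat > sw.py <<'E'
from h import *
def swing(degs,vel):
    off=np.load("off.npy")
    for a in degs:
        th=np.radians(a); f=np.array(sensors.read_state()["force"])
        rad=barp(th)-hinge; rad/=np.linalg.norm(rad)
        off=off+np.clip(0.12*(f@rad),-1.2,1.2)*rad
        r=ctrl.move_l(barp(th)+off,rot=rot(),vel=vel,threshold=25)
        s=sensors.read_state(); print(a,r,round(s["t"],2),np.round(s["eef_pos"]-barp(th),1),off.round(1),np.round(s["force"],1),round(s["grip_width"],1))
        np.save("off.npy",off)
        if r: break
E
python3 - <<'E'
from sw import *
swing([30,39,48,57,66],45)
p,d=crop("side",190,40,430,220,3,"pics/s6.png")
E
```

```text
30 False 8.41 [-1.6  0.  -8.9] [-0.7 -0.1 -9.5] [-8.2 -1.3  2.8] 10.2
39 False 9.11 [-1.4  0.2 -7.3] [-1.3 -0.1 -8.8] [-8.6 -0.1  6.8] 10.4
48 False 9.81 [-0.9  0.3 -5.6] [-2.  -0.2 -7.8] [-6.8  1.1  6.1] 10.8
57 False 10.51 [-0.9  0.5 -4.5] [-2.4 -0.2 -6.9] [-5.4  1.4  7.1] 10.7
66 False 11.21 [-1.7  0.5 -4.6] [-2.7 -0.3 -6. ] [-4.1  3.3  7.4] 10.5
```

View pics/s6.png

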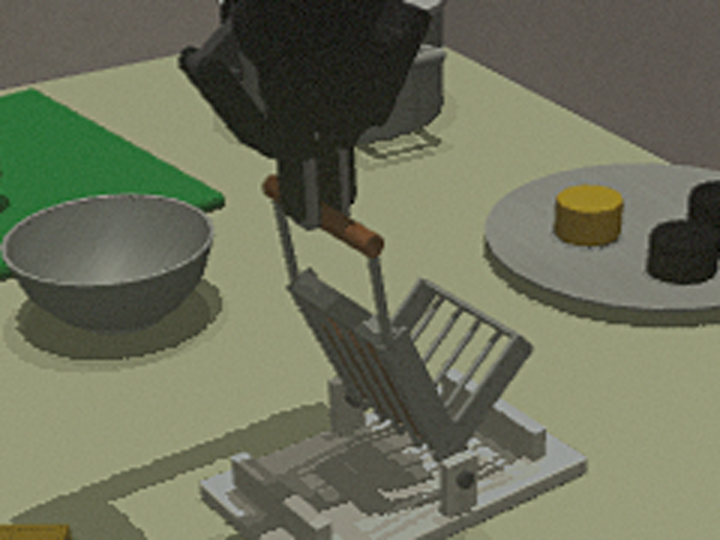

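The rack is at about 66°, with the mould held on the first leaf behind the wires. I'll continue to the far stop.

Run:
```python
from sw import *
swing([75,84,92,99,104,108],40)
p,d=crop("side",190,40,430,220,3,"pics/s7.png"); p,d=crop("top",130,60,330,280,2.7,"pics/t7.png")
```

```text
75 False 12.03 [-2.4  0.3 -5. ] [-2.8 -0.3 -5.1] [-1.   4.6  3.4] 10.0
84 False 12.79 [-2.4  0.4 -4.9] [-2.8 -0.3 -4.7] [-2.3  4.3  3.3] 10.1
92 False 13.48 [-2.3  0.2 -4.8] [-2.7 -0.3 -4.4] [-1.1  4.4  1.6] 10.6
99 False 14.11 [-2.   0.1 -4.7] [-2.7 -0.3 -4.2] [0.7 5.2 1.5] 10.7
104 False 14.6 [-1.6 -0.1 -4.5] [-2.6 -0.3 -4. ] [ 0.2  5.1 -1.1] 10.4
108 False 15.03 [-2.2 -0.3 -4.3] [-2.6 -0.3 -4.1] [0.3 4.7 0.2] 10.3
```

View pics/s7.png

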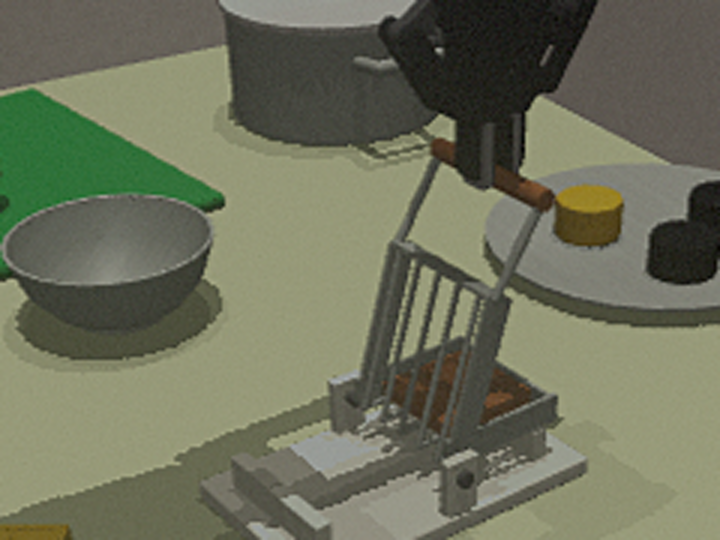

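View pics/t7.png

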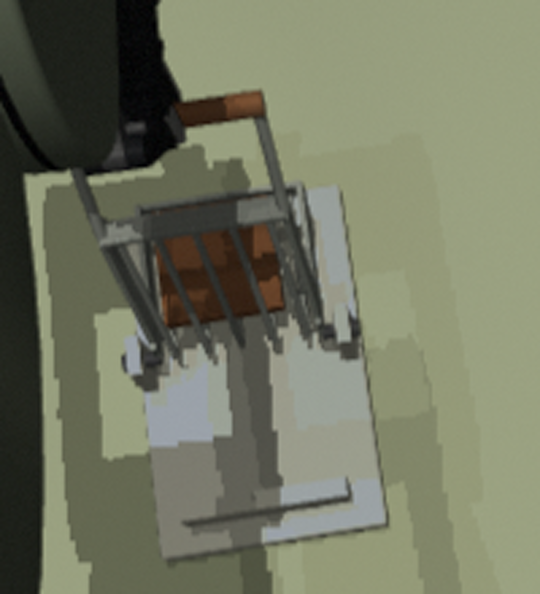

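The mould has toppled onto the second leaf. I'll press softly to confirm the stop, release, lift clear and look again.

Run:
```python
from sw import *
off=np.load("off.npy")
r=ctrl.move_l(barp(np.radians(110.5))+off,rot=rot(),vel=25,threshold=8)
s=sensors.read_state(); print(r,np.round(s["eef_pos"]-barp(np.radians(108)),1),np.round(s["force"],1))
ctrl.hold(0.3)
ctrl.gripper_to(40); ctrl.hold(0.2)
s=sensors.read_state(); e=np.array(s["eef_pos"]); print(s["t"],np.round(s["force"],1),s["grip_width"])
print(ctrl.move_l(e+[0,0,60],vel=80,threshold=10))
ctrl.move_ptp(np.array([430,40,300.]),rot())
ctrl.hold(0.3)
s=sensors.read_state(); print(s["t"],np.round(s["force"],1))
p,d=crop("side",190,40,430,220,3,"pics/s8.png"); np.save("pics/s8.npy",d); p,d=crop("top",130,60,330,280,2.7,"pics/t8.png"); np.save("pics/t8.npy",d)
```

```text
True [-0.2 -0.  -5.3] [-1.3  0.2  4.5]
16.2667 [-1.  -0.2  0.2] 40.17747255158347
False
18.475 [-0.3  0.2  0.1]
```

View pics/s8.png

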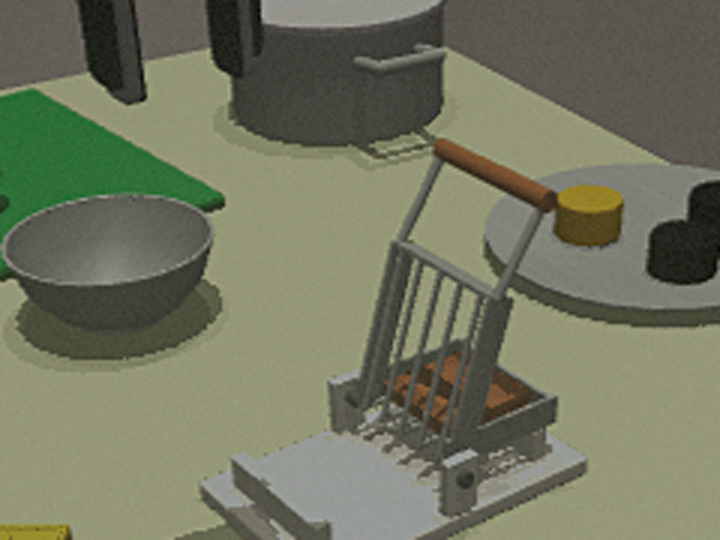

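View pics/t8.png

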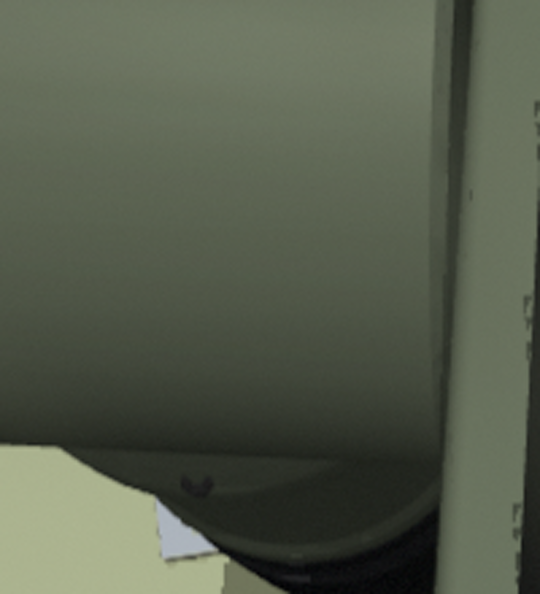

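The side view shows the bar free and the handle over at (495,175), with the mould plain face up on the level leaf at about (460,385). The arm blocks the top camera, so I'll move away and take one top check.

Run:
```python
from h import *
ctrl.set_joints([-1.466,0.207,1.542,0,1.393,-0.15])
p,d=crop("top",130,60,330,280,2.7,"pics/t9.png"); cv2.imwrite("pics/t9f.png",p[:,:,::-1])
h=cv2.cvtColor(p,cv2.COLOR_RGB2HSV); m=(h[...,0]<15)&(h[...,1]>120); m[:,300:]=0
v,u=np.where(m); Q=np.array([dep("top",a,b,d[b,a]) for a,b in zip(u,v)])
k=Q[:,2]<80; print(k.sum(),np.median(Q[k],0).round(1),np.percentile(Q[k][:,2],[5,25,75,95]).round(1))
print("bar",np.median(Q[Q[:,2]>140],0).round(1),barp(1.885).round(1),sensors.read_state()["t"])
```

```text
1096 [619.6 155.2  50.6] [47.9 49.5 51.5 52.7]
bar [647.3 152.9 184.5] [649.4 153.3 177.2] 20.9917
```

View pics/t9.png

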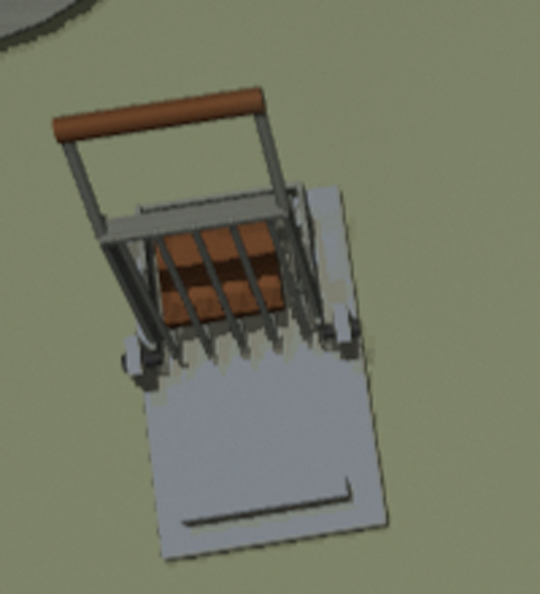

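View pics/t9f.png

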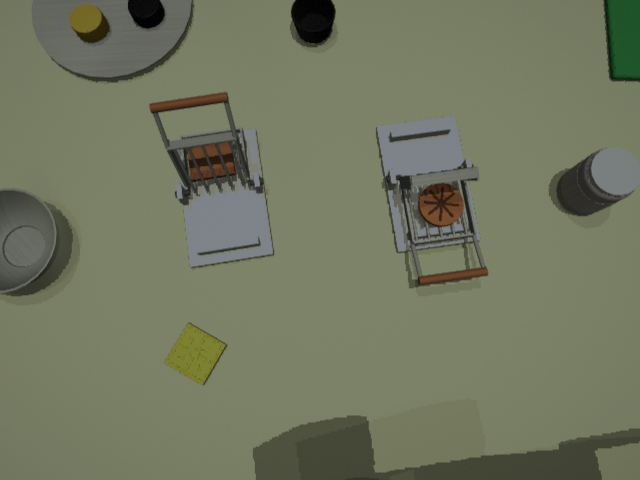

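The top view shows the rack over with its bar at (190,102). The mould lies flat and plain face up at (212,162), at a height of 48–53 mm. The round rack is unchanged.

```bash
python3 -c "
from plant import ctrl
ctrl.finish_job()"
```

```text
the job is handed in; nothing more can be done
```

The square mould's rack is swung over to its far stop and released, and I handed the job in at about 21 s. I gripped the bar with 30 N and swung it slowly. At the stop I pressed lightly until the force changed by 8 N, then let go and moved the arm well clear.

**Last checks:**
- **Rack:** the bar stands at about (647, 153), within 2–3 mm sideways of where the far stop should put it.
- **Square mould:** it lies flat on the second leaf with its plain side up, so the carved side is down. Its top surface is level, reading 48–53 mm throughout.
- **Round mould:** it and its rack look unchanged, and so does the yellow look-alike.
- **Forces:** the force on the tool read about 9 to 11 N at most. The gripper and arm stayed well away from the square mould.

**One disagreement:** with the fingers 42 mm open, the images showed the fingertips about 25 mm farther back than the given tool length suggests. I set the grasp depth from the images. During the swing the bar may have shifted in the pads by up to about 6 mm, but it stayed held.

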